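# Fit the thickness spacer and latch the arepa maker

### The arm

A 6-joint arm with a two-finger parallel gripper is mounted at the origin on the work surface. World frame = base frame: x ahead of the robot, y to its left, z up, the work surface at z = 0. Lengths are in m, angles in rad, forces in N, time in s.
With the tool pointing down it reaches from about 0.375 to 0.975 m from the base axis. Payload 3.8 kg.
Tool frame: the origin (TCP) lies between the finger pads; the fingertips stand 8 mm ahead of it and the grasp point (between the pads) lies 11 mm behind it (tcp_to_tips is the distance from the TCP to the fingertips, in m); z points along the fingers, y is the line along which they close (so a half turn about z gives the same grasp; the last joint's range is limited). The gripper opens to 85 mm and grips with 20 to 120 N. Pads are 22 mm wide; open, the fingers measure 114 mm over their backs; the gripper's body (76 mm by 85 mm) begins 54 mm behind the grasp point. The pads swing forward as they close: fully open they stand 13 mm farther back than shut.
Start: joints at [-1.147, 0.264, 1.604, -0, 1.274, -0.037], TCP at [0.3, -0.605, 0.209] pointing down, gripper open.
Joint ranges: [-2.63, 2.63], [-0.94, 2.18], [0.31, 2.57], [-1.31, 4.45], [0, 2.66], [-2.55, 2.55]. Speed limits (rad/s): [2.57, 2.57, 3.14, 3.14, 3.14, 3.14].

### API

Orientations are given as a rotation vector (axis times angle).
In Python, from workcell import * gives the robot as it stands.
- The arm moves only by the tool move_arm, never from a script. Its argument "series" is one flat list of numbers, 7 for each row, row after row: the finger opening in cm, from 0 to 8.54, then the shift along the tool's x, y, z in cm, then the turn, a rotation vector about the tool's x, y, z in degrees. A call has 1 to 5 rows; each row shifts and turns the commanded pose from where the row before left it, along the tool's axes as they then stand; what a row does not reach is not made up. A row lasts 1/8 s, in which the tool goes at most 62.5 mm and 10.7 degrees, less where a joint would pass 70% of its speed; a pose out of reach is approached as far as the arm can. A call is refused whole if a number of a shift passes 6.25 or a number of a turn 10.7, either way. A call with a gripper value outside its range is refused whole. The fingers move at their own pace and stop on an object; "grip_force" is the grip in N (left out, the last holds). Time passes only in rows, so rows that do not move let the fingers close. It gives the time, the measured TCP pose, the force, the opening and the grip force at its end, in the units of the state.
- read_state(): the state, without advancing time (a new reading comes with each control period).
- read_camera(name): name is "side" or "top" or "wrist"; returns the picture (384x512x3 uint8, red, green, blue); there is no depth.
- calibration(name): a dict with "camera_matrix" (3x3 intrinsics, pixels), "k1" (the pictures are not rectified: a ray, as slopes to the right and down, at radius r is drawn at 1 + k1 r^2 times it, then the intrinsics apply), "rvec" (rotation vector, rad) and "tvec" (3), from world to camera coordinates, as OpenCV has them. Camera axes: x right, y down, z forward; pixel columns grow to the right and rows downward; lengths in m; the calibration is good to about 2 mm. A picture is of the moment at which its call begins: read the wrist's pose just before it. calibration takes no time and is no camera call; for the wrist camera it gives the pose at the moment of the call.
- finish_job(): hands the job in; it is judged then, once.
The state is a dict: "time": time; "q": joint angles; "joint_vel": joint speeds; "joint_torque": joint torques, N m; "tool_pos": TCP position; "tcp_rot": TCP orientation; "wrist_force": force on the tool from outside, world axes, zero at the start; "torque": the same for the moment, N m; "width": opening from 0.0 (shut) to 1.0 (fully open); "grip_force": force on a finger pad.
Only numpy, scipy, OpenCV 4.12 (cv2) and the standard library are available. Lean on these libraries where they do the work, as an engineer would, in place of code of your own. Each camera call takes 0.05 s, during which the arm holds its last target. There are 200 camera calls.

### The job

Set the arepa maker for 28 mm arepas: find the 28 mm high spacer among the four look-alike steel ones on the bamboo trivet and stand it upright on the rest pad at the front of the maker's base while the lid is still raised. Then press the lid down by its handle bar until the sprung catch clicks and holds it level, clamped on the spacer, pushing with no more than 40 N. Leave the other spacers and the kitchen things where they are.

Things in the scene. Friction and masses are not known exactly. Their poses are not given: they have to be found in the camera images.
- spacer_a: one of four look-alike solid stainless steel spacers, upright cylinders 36 mm in diameter with a dark disc on top; one each is 18, 23, 28 and 33 mm high, and which name has which height is not told: look, or feel for its top. Origin at the centre of its underside, z up
- spacer_b: one of four look-alike solid stainless steel spacers, upright cylinders 36 mm in diameter with a dark disc on top; one each is 18, 23, 28 and 33 mm high, and which name has which height is not told: look, or feel for its top. Origin at the centre of its underside, z up
- spacer_c: one of four look-alike solid stainless steel spacers, upright cylinders 36 mm in diameter with a dark disc on top; one each is 18, 23, 28 and 33 mm high, and which name has which height is not told: look, or feel for its top. Origin at the centre of its underside, z up
- spacer_d: one of four look-alike solid stainless steel spacers, upright cylinders 36 mm in diameter with a dark disc on top; one each is 18, 23, 28 and 33 mm high, and which name has which height is not told: look, or feel for its top. Origin at the centre of its underside, z up
- trivet: square slatted bamboo trivet, fixed, 180 x 180 mm, top 10 mm above the worktop; the spacers stand on it at (+-45, +-45) mm in its frame. Origin at the centre of its underside
- maker: electric arepa maker, fixed. Black base 240 mm (x) by 250 mm (y), top at 42 mm, low griddle disc; origin at the centre of its underside, x from its front (robot side) to the hinge at the back. At its front left, at (-160, +95) mm, a catch post 22 x 34 mm rises to 84 mm
- pad (a point): centre of the top of the steel rest pad (44 mm disc, 3 mm proud, on a stiff spring: it gives 1 mm per 8 N, at most 6 mm) at the middle of the base's front edge, 45 mm above the worktop; the spacer stands here
- lid: steel lid of the maker, 235 x 250 x 40 mm, hinged at the maker's back. Origin on the hinge axis, x away from the robot, z square to the lid, so its tilt is the lid's angle: 0 = level, just resting on a 28 mm spacer; starts raised at 1.05 to 1.2 rad; limits -0.08 and 1.25. The flat plate under it, 9 mm below the axis, bears on the spacer
- lid_hinge (a point): middle of the hinge axis (the maker's y), 82 mm above the worktop. A spring lifts the lid from closed to about 0.45 rad unless the catch holds it; clicking it past the sprung catch takes about 8 N down on the handle bar, in the last 10 mm above level
- lid_handle (a point): centre of the lid's handle bar: a round black bar 18 mm thick and 110 mm long along the maker's y, at (-268, +20) mm (x, z) from the hinge when the lid is level; its front edge clears the lid by 24 mm
- ramekin: bystander: white ceramic ramekin, 84 mm wide, 45 mm high. Origin at its underside (tools: mid-way)
- scraper: bystander: yellow plastic scraper lying flat, 220 mm long. Origin at its underside (tools: mid-way)
- grinder: bystander: stainless steel pepper grinder standing, 54 mm wide, 168 mm high. Origin at its underside (tools: mid-way)
- salt_jar: bystander: glass jar with wooden cap, 60 mm wide, 85 mm high. Origin at its underside (tools: mid-way)
- spoon: bystander: steel spoon lying, 170 mm long. Origin at its underside (tools: mid-way)
- butter_box: bystander: blue ceramic butter dish, 60 x 100 x 45 mm. Origin at its underside (tools: mid-way)

How it is judged:
By the outcome, as a careful person would: the job done as asked, in the order asked, and still so for the second after the job is handed in, with the robot touching nothing.
It also fails if it takes over 72 s, if anything falls off the work surface, if the arm or the gripper's body presses on something with over 40 N, if the wrist force passes 120 N, or if a joint passes its speed limit or range.

## Working session

There is one attempt and no reset: what is moved stays moved. The work goes in short steps, Python scripts to look and compute and a tool call to move; the robot and the scene stay as the last step left them, time stands still between calls to the robot, and variables do not carry over. Pictures are saved under pics/ and viewed, at most 10 in all, crops included, and the job is handed in when it is done.

Besides the shell and the picture viewer there is one more tool, called after "Request:" as name(argument=value, ...) on one line, values as JSON. move_arm: Moves the arm, as the interface text tells. Its arguments: {"type":"object","properties":{"series":{"type":"array"},"grip_force":{"type":"number"}},"required":["series"]}

```bash
mkdir -p pics
cat > h.py <<'E'
import numpy as np, cv2
from workcell import *
def snap(n,f):
    im=read_camera(n); cv2.imwrite('pics/'+f,cv2.cvtColor(im,cv2.COLOR_RGB2BGR)); return im
def ray(cal,u,v):
    K=np.array(cal['camera_matrix']);d=np.array([(u-K[0,2])/K[0,0],(v-K[1,2])/K[1,1]])
    s=d.copy()
    for _ in range(30): s=d/(1+cal['k1']*(s@s))
    R=cv2.Rodrigues(np.array(cal['rvec'],float))[0];t=np.array(cal['tvec'],float).ravel()
    return -R.T@t, R.T@np.array([s[0],s[1],1.])
def onz(cal,u,v,z):
    c,d=ray(cal,u,v); return c+d*(z-c[2])/d[2]
def proj(cal,p):
    K=np.array(cal['camera_matrix']);R=cv2.Rodrigues(np.array(cal['rvec'],float))[0]
    q=R@np.array(p)+np.array(cal['tvec']).ravel();s=q[:2]/q[2];s=s*(1+cal['k1']*(s@s))
    return K[:2,:2]@s+K[:2,2]
E
python3 - <<'E'
from h import *
a=snap('top','top0.png');b=snap('side','side0.png')
for n in('top','side','wrist'):
    c=calibration(n);o,d=ray(c,256,192);print(n,o.round(3),(d/np.linalg.norm(d)).round(3),np.array(c['camera_matrix'])[0,0],c['k1'])
print(read_state())
E
```

```text
top [0.465 0.028 1.127] [ 0.137 -0.001 -0.991] 365.3833574544921 0.02800359336654755
side [ 0.596 -0.833  0.997] [ 0.004  0.686 -0.727] 433.4161805840771 -0.057602520613474435
wrist [ 0.363 -0.573  0.373] [-0.264 -0.129 -0.956] 322.317691336297 -0.04575078284247899
{'time': 0.1, 'q': array([-1.14689855e+00,  2.64666541e-01,  1.60527514e+00,  4.49261541e-05,
        1.27366831e+00, -3.69219836e-02]), 'joint_vel': array([-4.87145676e-04, -1.88720461e-03, -2.90209582e-03,  8.18392091e-05,
        1.28711615e-03,  1.37353016e-03]), 'joint_torque': array([-6.87166921e-04, -5.16705573e+01, -3.68589735e+01, -1.70836092e-04,
        6.29018046e-03, -1.07447534e-05]), 'tool_pos': array([ 0.29986694, -0.60394048,  0.20747379]), 'tcp_rot': array([-3.05663865e+00, -7.16992034e-01,  5.42769246e-04]), 'wrist_force': array([-0.39952368,  0.00951935, -0.15468507]), 'torque': array([ 0.01284342,  0.00576405, -0.00543958]), 'grip_force': 0.0, 'width': 1.0007440005131338}
```

View pics/top0.png

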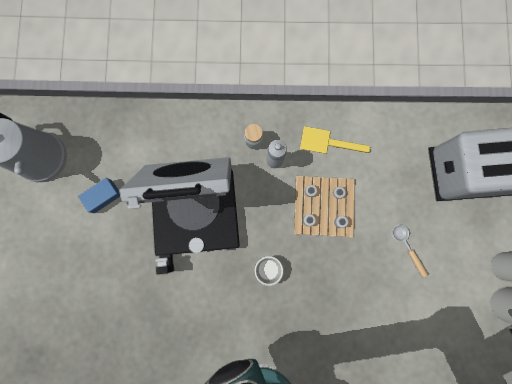

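View pics/side0.png

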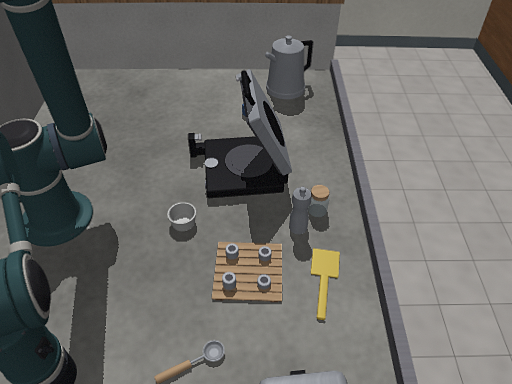

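Top: trivet centred near (325,207), with spacers at (311,190), (340,192), (310,220) and (342,222). The maker's pad is near (196,245), the handle bar runs (145,193)-(200,189), and the catch post is near (163,262). Side: the lid is raised and the spacers stand at about (231,250), (265,253), (229,280) and (264,282).

Run:
```python
from h import *
c=calibration('top')
for n,p,z in [('s',(311,190),.036),('s',(340,192),.036),('s',(310,220),.036),('s',(342,222),.036),('pad',(196,245),.045),('baseFL',(154.5,252.5),.042),('baseFR',(238,247.5),.042),('post',(163,254),.084),('ramekin',(269,270),.045),('grinder',(277,146),.168)]:
    print(n,onz(c,*p,z).round(4))
w=calibration('wrist');s=read_state();R=cv2.Rodrigues(s['tcp_rot'])[0]
print(R.round(3)); o,d=ray(w,256,192);print('cam in tool',R.T@(o-s['tool_pos']),R.T@d/np.linalg.norm(d))
a=cv2.imread('pics/top0.png')[165:250,285:370];b=cv2.imread('pics/side0.png')[232:317,205:290]
cv2.imwrite('pics/tr.png',np.hstack([cv2.resize(x,(400,400),interpolation=cv2.INTER_CUBIC) for x in(a,b)]))
```

```text
s [ 0.6251 -0.1387  0.036 ]
s [ 0.6206 -0.2257  0.036 ]
s [ 0.5347 -0.1353  0.036 ]
s [ 0.5305 -0.2303  0.036 ]
pad [0.4551 0.2001 0.045 ]
baseFL [0.4314 0.321  0.042 ]
baseFR [0.4499 0.0771 0.042 ]
post [0.4289 0.2856 0.084 ]
ramekin [ 0.3871 -0.0146  0.045 ]
grinder [ 0.724  -0.0273  0.168 ]
[[ 0.896  0.445 -0.001]
 [ 0.445 -0.896  0.002]
 [ 0.    -0.002 -1.   ]]
cam in tool [ 0.07022839 -0.00026833 -0.16511816] [-2.94013081e-01  4.17210550e-04  9.55801305e-01]
```

View pics/tr.png

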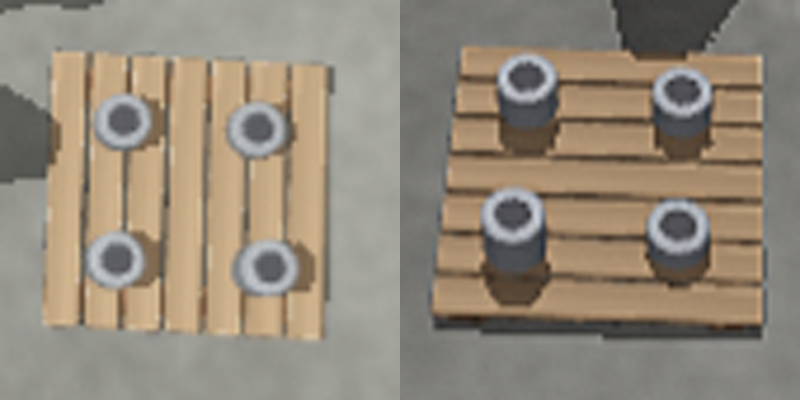

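The crop shows four ring tops with dark centres. In the side half the sides look tallest at bottom-left (512,215), then top-left (527,78), and shorter on the right. I'll triangulate the dark-disc centroids.

```bash
cat >> h.py <<'E'
def disc(im,u,v,r=9,th=90):
    # dark disc: centroid of hull of bright ring pixels (bright, grey) nearby
    h=im[int(v)-r:int(v)+r+1,int(u)-r:int(u)+r+1].astype(float)
    g=cv2.resize(h,None,fx=8,fy=8,interpolation=cv2.INTER_CUBIC)
    br=g.min(2); m=(br>th).astype(np.uint8)
    n,l,st,ce=cv2.connectedComponentsWithStats(1-m,connectivity=4)
    k=[i for i in range(1,n) if st[i,0]>0 and st[i,1]>0 and st[i,0]+st[i,2]<g.shape[1] and st[i,1]+st[i,3]<g.shape[0] and st[i,4]>60]
    if not k: return None
    k=min(k,key=lambda i:np.hypot(*(ce[i]-np.array(g.shape[:2])/2)))
    return (ce[k]+.5)/8-.5+[int(u)-r,int(v)-r], st[k,4]/64
def tri(c1,p1,c2,p2):
    o1,d1=ray(c1,*p1);o2,d2=ray(c2,*p2)
    d1/=np.linalg.norm(d1);d2/=np.linalg.norm(d2)
    s=np.linalg.lstsq(np.c_[d1,-d2],o2-o1,rcond=None)[0]
    a=o1+s[0]*d1;b=o2+s[1]*d2;return (a+b)/2,np.linalg.norm(a-b)
E
python3 - <<'E'
from h import *
t=cv2.imread('pics/top0.png');s=cv2.imread('pics/side0.png');ct=calibration('top');cs=calibration('side')
T=[(311,190),(340,192),(310,220),(342,222)]
S=[(264.4,251.7),(264,280),(231.5,248.5),(229,277.5)]
for a,b in zip(T,S):
    for th in (110,130):
        p=disc(t,*a,th=th);q=disc(s,*b,th=th);print(p,q)
        if p and q: print(*[x.round(4) for x in tri(ct,p[0],cs,q[0])])
E
```

```text
(array([310.84832666, 190.0507008 ]), np.float64(27.3125)) (array([264.56543703, 250.7406015 ]), np.float64(33.25))
[ 0.6256 -0.1392  0.0298] 0.0005
(array([310.87695404, 190.0244692 ]), np.float64(33.484375)) (array([264.56392915, 250.77064618]), np.float64(38.265625))
[ 0.6257 -0.1393  0.0298] 0.0006
(array([339.48768083, 191.78529988]), np.float64(25.921875)) (array([263.68629808, 279.41680602]), np.float64(37.375))
[ 0.6224 -0.2267  0.0251] 0.0008
(array([339.40907716, 191.77059144]), np.float64(32.296875)) (array([263.68235861, 279.44378902]), np.float64(42.546875))
[ 0.6224 -0.2266  0.0247] 0.0009
(array([309.51822168, 219.66262938]), np.float64(27.171875)) (array([231.41283605, 247.90653505]), np.float64(32.546875))
[ 0.5354 -0.134   0.0355] 0.0006
(array([309.45576167, 219.62450878]), np.float64(33.796875)) (array([231.42147034, 247.93045113]), np.float64(37.40625))
[ 0.5355 -0.1339  0.0352] 0.0007
(array([341.98861984, 221.38994328]), np.float64(26.859375)) (array([228.51752336, 277.02575404]), np.float64(36.78125))
[ 0.5318 -0.2293  0.0403] 0.0006
(array([341.96198694, 221.31809701]), np.float64(33.5)) (array([228.50051077, 277.05613856]), np.float64(42.0625))
[ 0.5319 -0.2293  0.0401] 0.0009
```

Request:
move_arm(series=[8.5,2.5,-6,0,0,0,0,8.5,2.5,-6,0,0,0,0,8.5,2.5,-6,0,0,0,0,8.5,2.5,-6,0,0,0,0,8.5,2.5,-6,0,0,0,0])

```text
time: 0.72
tool_pos: [0.2789, -0.2906, 0.2081]
tcp_rot: [-3.058, -0.716, -0.0]
wrist_force: [1.8, 1.0, 0.5]
width: 0.995
grip_force: 0.0
```

The disc heights come out at 25, 30, 35 and 40 mm in 5 mm steps, all with a bias of about −3 mm. The true tops are therefore 28, 33, 38 and 43 mm above the worktop. The 28 mm spacer is the one at (0.5355, −0.134). I'll go above it, turning the tool.

Request:
move_arm(series=[6,6,-0.5,1,0,0,0,6,6,-0.5,1,0,0,0,6,6,-0.5,1,0,0,0,6,6,-0.5,1,0,0,0,6,5.5,-0.5,1,0,0,0])

```text
time: 1.35
tool_pos: [0.534, -0.1377, 0.158]
tcp_rot: [3.058, 0.719, -0.0]
wrist_force: [-0.0, 0.0, 0.9]
width: 0.705
grip_force: 0.0
```

Request:
move_arm(series=[6,0,0,1,0,0,-10,6,0,0,1,0,0,-10,6,0,0,1,0,0,-10,6,0,0,1,0,0,-4,6,0,0,0,0,0,0])

```text
time: 1.98
tool_pos: [0.5314, -0.1388, 0.1172]
tcp_rot: [-2.714, -1.578, 0.003]
wrist_force: [-0.6, -0.6, 0.4]
width: 0.704
grip_force: 0.0
```

```bash
cat >> h.py <<'E'
def plan(p,yaw=None):
    s=read_state();R=cv2.Rodrigues(s['tcp_rot'])[0]
    print('t',s['time'],'tcp',s['tool_pos'].round(4),'R',R[:,0].round(3),R[:,2].round(3),'F',s['wrist_force'].round(1),'w',round(s['width'],3),'grip',round(s['grip_force'],1))
    print('shift cm',(R.T@(np.array(p)-s['tool_pos'])*100).round(2),'yaw deg',np.degrees(np.arctan2(R[1,0],R[0,0])).round(2),'q',s['q'].round(2))
E
python3 - <<'E'
from h import *
plan([.5355,-.134,.11])
c=calibration('wrist');snap('wrist','w1.png');print(proj(c,[.5355,-.134,.038]))
E
```

```text
t 1.975 tcp [ 0.5314 -0.1388  0.1172] R [ 0.495  0.869 -0.001] [-0.003  0.001 -1.   ] F [-0.6 -0.6  0.4] w 0.704 grip 0.0
shift cm [0.62 0.13 0.72] yaw deg 60.36 q [-0.3   0.11  1.97  0.    1.07  0.22]
[257.89305348 178.7258975 ]
```

View pics/w1.png

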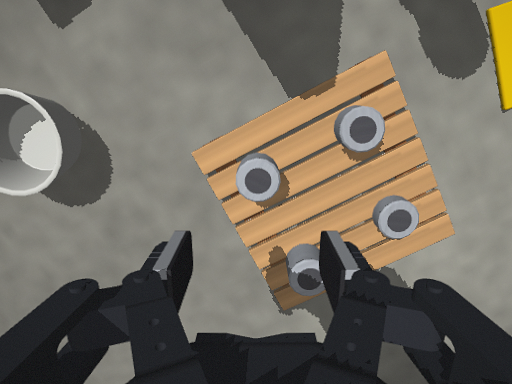

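Wrist view: the target disc is at (259,181), about 2 px from its predicted place, and the other spacers are at (361,128), (399,219) and (308,272). I'll refine the position with the wrist ray.

Run:
```python
from h import *
c=calibration('wrist')
im=cv2.imread('pics/w1.png')
for th in(100,120): 
    d=disc(im,258,181,22,th);print(d)
    if d: p=onz(c,*d[0],.038);print(p)
plan([p[0],p[1],.019])
```

```text
(array([257.58961794, 180.4952967 ]), np.float64(505.171875))
[ 0.53518809 -0.13555646  0.038     ]
(array([257.57313043, 180.51692146]), np.float64(528.40625))
[ 0.53516811 -0.13556537  0.038     ]
t 2.025 tcp [ 0.532 -0.139  0.118] R [ 0.495  0.869 -0.   ] [-0.002  0.001 -1.   ] F [-0.1  0.6 -1.1] w 0.706 grip 0.0
shift cm [0.46 0.12 9.9 ] yaw deg 60.32 q [-0.3   0.1   1.97  0.    1.07  0.22]
```

Request:
move_arm(series=[6,0.5,0.1,2,0,0,0,6,0,0,2,0,0,0,6,0,0,2,0,0,0,6,0,0,2,0,0,0,6,0,0,1.6,0,0,0])

```text
time: 2.65
tool_pos: [0.5362, -0.1355, 0.0224]
tcp_rot: [2.716, 1.579, 0.0]
wrist_force: [0.2, -0.3, -0.4]
width: 0.705
grip_force: 0.0
```

Request:
move_arm(series=[6,0,0,0,0,0,0,2.6,0,0,0.3,0,0,0,2.6,0,0,0,0,0,0,2.6,0,0,0,0,0,0,2.6,0,0,0,0,0,0], grip_force=40)

```text
time: 3.28
tool_pos: [0.5363, -0.1354, 0.0201]
tcp_rot: [2.715, 1.58, 0.001]
wrist_force: [-0.3, 0.6, 0.0]
width: 0.304
grip_force: 0.0
```

Run:
```python
from h import *
plan([.535,-.135,.019])
```

```text
t 3.275 tcp [ 0.5363 -0.1354  0.0201] R [0.494 0.87  0.   ] [ 0.001 -0.    -1.   ] F [-0.3  0.6  0. ] w 0.304 grip 0.0
shift cm [-0.03 -0.14  0.11] yaw deg 60.4 q [-0.29  0.23  2.03 -0.    0.88  0.22]
```

The fingers closed to 26 mm with no grip force, so the spacer wasn't caught. Looking again.

Run:
```python
from h import *
a=snap('wrist','w2.png');b=snap('side','s2.png')
cv2.imwrite('pics/m2.png',np.hstack([cv2.imread('pics/w2.png')[100:,100:420],cv2.resize(cv2.imread('pics/s2.png')[200:320,190:310],(284,284),interpolation=cv2.INTER_CUBIC)]))  if 0 else None
w=cv2.imread('pics/w2.png');s=cv2.resize(cv2.imread('pics/s2.png')[215:311,200:272],(288,384),interpolation=cv2.INTER_CUBIC)
cv2.imwrite('pics/m2.png',np.hstack([w,s]))
```

```text
(no output)
```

View pics/m2.png

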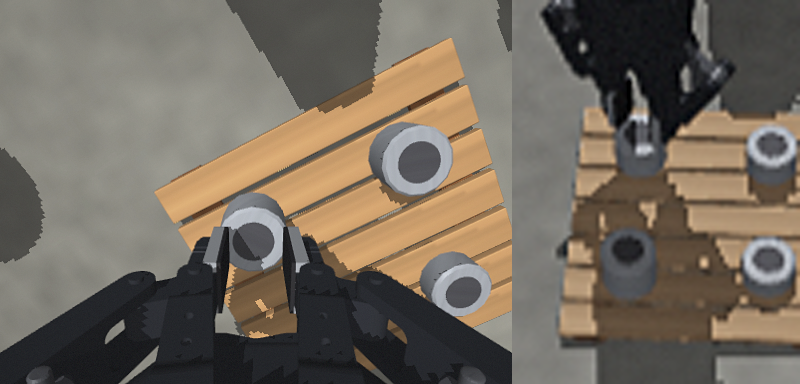

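Wrist view: the spacer's disc, at about (253,243), sits ahead of (above) the finger pads, which stand at (215,260) and (295,260). I'll measure where the spacer is now relative to the TCP.

Run:
```python
from h import *
c=calibration('wrist');s=read_state();R=cv2.Rodrigues(s['tcp_rot'])[0]
for n,uv in [('ringtop',(253,206)),('ringleft',(222,237)),('ringright',(287,235)),('disc ctr',(253,243)),('s23',(419,162)),('s18?',(463,293))]:
    p=onz(c,*uv,{'s23':.033,'s18?':.028}.get(n,.038));print(n,p.round(4),(R.T@(p-s['tool_pos'])*1e3).round(1))
for k in(8,-0,-11):
    p=s['tool_pos']+R[:,2]*k*1e-3;print(k,proj(c,p),proj(c,p+R[:,1]*.013))
```

```text
ringtop [ 0.5438 -0.1189  0.038 ] [ 18.2  -1.5 -18.1]
ringleft [ 0.5222 -0.1254  0.038 ] [  1.8 -17.  -18.1]
ringright [ 0.5509 -0.1405  0.038 ] [  2.9  15.4 -18.1]
disc ctr [ 0.534  -0.1359  0.038 ] [ -1.5  -1.6 -18.1]
s23 [ 0.6242 -0.1407  0.033 ] [ 38.9  79.2 -13. ]
s18? [ 0.6207 -0.228   0.028 ] [-38.8 119.2  -8. ]
8 [256.07743489 220.56253675] [278.60811699 220.56299059]
0 [256.08729287 226.03409297] [279.5857751  226.03312334]
-11 [256.10229061 234.37109977] [281.07445739 234.36749658]
```

Request:
move_arm(series=[1.5,0,0,0,0,0,0,1.5,0,0,0,0,0,0,1.5,0,0,0,0,0,0])

```text
time: 3.75
tool_pos: [0.536, -0.1354, 0.0197]
tcp_rot: [-2.715, -1.58, 0.0]
wrist_force: [0.5, 0.6, 0.1]
width: 0.175
grip_force: 0.0
```

Run:
```python
from h import *
plan([.535,-.135,.019])
c=calibration('wrist');s=read_state()
snap('wrist','w3.png');snap('side','s3.png');snap('top','t3.png')
w=cv2.resize(cv2.imread('pics/w3.png')[170:330,160:360],(400,320));s=cv2.resize(cv2.imread('pics/s3.png')[225:289,205:285],(400,320),interpolation=cv2.INTER_CUBIC)
cv2.imwrite('pics/m3.png',np.hstack([w,s]))
```

```text
t 3.75 tcp [ 0.536  -0.1354  0.0197] R [ 0.494  0.87  -0.   ] [-0. -0. -1.] F [0.5 0.6 0.1] w 0.175 grip 0.0
shift cm [-0.02 -0.1   0.07] yaw deg 60.4 q [-0.29  0.23  2.03 -0.    0.88  0.22]
```

View pics/m3.png

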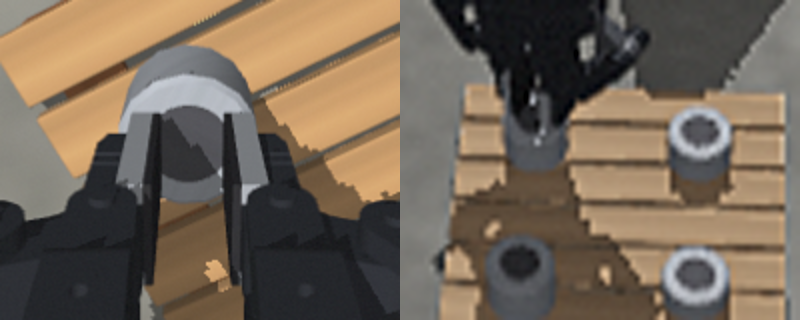

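The fingers are above the spacer's top, with their tips overlapping the disc at full-frame (237,227) and (273,227). I'll check where the tips really are.

Run:
```python
from h import *
c=calibration('wrist');s=read_state();R=cv2.Rodrigues(s['tcp_rot'])[0];print(s['tool_pos'])
o,_=ray(c,256,192);print('cam',o)
for k in (8,0,-5,-11,-20,-30,-40):
    print(k,[proj(c,s['tool_pos']+R@np.array([x*1e-3,-.0075,k*1e-3])).round(0) for x in(11,-11)])
print(calibration('side')['tvec'])
# trivet/top geometry check with wrist+side on the other spacers
im=cv2.imread('pics/w1.png')
```

```text
[ 0.53596389 -0.13534103  0.01965573]
cam [ 0.57059351 -0.0740821   0.18478348]
8 [array([243., 202.]), array([243., 238.])]
0 [array([242., 207.]), array([243., 244.])]
-5 [array([242., 210.]), array([242., 248.])]
-11 [array([241., 215.]), array([242., 253.])]
-20 [array([241., 221.]), array([241., 262.])]
-30 [array([240., 230.]), array([240., 272.])]
-40 [array([239., 239.]), array([239., 284.])]
[-0.60977488  0.0790859   1.29055928]
```

Run:
```python
from h import *
c=calibration('side');s=read_state();R=cv2.Rodrigues(s['tcp_rot'])[0]
for z in(.012,.03,.04,.05,.06): print(z,proj(c,[.536,-.135,z]).round(1))
w=calibration('wrist')
import glob
# dark-finger difference image between side0 and s3 in the neighbourhood
a=cv2.imread('pics/side0.png').astype(int);b=cv2.imread('pics/s3.png').astype(int)
print(cv2.cvtColor(b.astype(np.uint8),6)[236:262:1,226:240])
```

```text
0.012 [232.  253.2]
0.03 [231.8 249.4]
0.04 [231.7 247.2]
0.05 [231.5 245. ]
0.06 [231.4 242.8]
[[ 18  18  19  16  16  20  22  20  18  21  20  24  20  20]
 [ 18  22  18  16   8  22  21  23  22  20  19  15  20  20]
 [ 29  20  17  21  11  22  21  15  22  19  14  21  17  24]
 [ 66  17  17  14  18  14  28  17  21  21  15  20  22  22]
 [ 79  18  17  16  12  11  69  22  19  19  19  21  22  16]
 [ 73   8  17  17  12   4  94  22  15  23  17  20  22  20]
 [ 78  13  12  11  14  20  48  16  18  18  21  20  26  19]
 [ 90  18  14  15   2  83  46  47  32  16  18  25  19  17]
 [ 87  13  16  12   1 150  86  89  72  21  16  19  18  16]
 [ 86  17   7  11  16 168  55  87  78  34  21  19  16   6]
 [ 83  29   8  15  35  31  46  86  78  32  18  18   5  35]
 [ 90  40  10  32  36  33  48  87  84  33  18  13  18 126]
 [ 89  78  30  36  40  35  48  88  82  29  13   3  65 174]
 [ 85  91  57  34  36  34  12  84  80  36  16  27 103  74]
 [ 84  87  82  45  35  35  26 108  76  64  50  70  80 129]
 [ 80  88  90  81  58  56  63 150  79  82  89  75 109 157]
 [ 69  88  90  90  90  88 116  84  84  91  81  66 106 160]
 [ 68  76  91  93  91  88 166  92  90  86  74  66  77 166]
 [ 74  74  81  80  86  82  89  78  79  79  75  67  87 170]
 [ 79  77  80  83  84  80  84  81  83  80  76  63 128 164]
 [ 67  73  81  86  84  85  86  84  82  82  76  72 152 144]
 [ 55  63  83  83  84  85  85  85  81  80  80  93  87  81]
 [ 77  74  79  83  84  86  82  85  82  81  83  79  72 143]
 [ 78  71  75  78  79  77  78  79  77  76  75  73  65 160]
 [ 82  76  81  79  80  80  79  80  79  78  79  77  70 149]
 [ 88  83  83  83  84  83  83  85  84  84  82  81  79  65]]
```

Request:
move_arm(series=[6,0,0,0,0,0,0,6,0,0,0,0,0,0,6,0,0,0,0,0,0,6,0,0,0.4,0,0,0,6,0,0,0.4,0,0,0])

```text
time: 4.53
tool_pos: [0.5359, -0.1353, 0.0114]
tcp_rot: [-2.715, -1.58, 0.0]
wrist_force: [0.1, -0.2, -0.2]
width: 0.703
grip_force: 0.0
```

Request:
move_arm(series=[6,0,0,0.3,0,0,0,6,0,0,0.3,0,0,0,6,0,0,0,0,0,0])

```text
time: 4.9
tool_pos: [0.5357, -0.1352, 0.0053]
tcp_rot: [-2.715, -1.58, 0.001]
wrist_force: [0.5, 0.3, 1.0]
width: 0.705
grip_force: 0.0
```

Run:
```python
from h import *
plan([.535,-.135,.019])
c=calibration('wrist');snap('wrist','w4.png')
s=read_state();R=cv2.Rodrigues(s['tcp_rot'])[0]
for k in (8,0,-5,-11,-20,-30): print(k,[proj(c,s['tool_pos']+R@np.array([x*1e-3,-.03,k*1e-3])).round(0) for x in(11,-11)])
w=cv2.resize(cv2.imread('pics/w4.png')[150:350,130:380],(750,600));cv2.imwrite('pics/m4.png',w)
```

```text
t 4.9 tcp [ 0.5357 -0.1352  0.0053] R [ 0.494  0.87  -0.   ] [-0.001  0.    -1.   ] F [0.5 0.3 1. ] w 0.705 grip 0.0
shift cm [-0.01 -0.07 -1.37] yaw deg 60.4 q [-0.29  0.25  2.04  0.    0.86  0.22]
8 [array([204., 202.]), array([205., 238.])]
0 [array([201., 207.]), array([203., 244.])]
-5 [array([200., 210.]), array([202., 248.])]
-11 [array([198., 215.]), array([200., 253.])]
-20 [array([195., 221.]), array([197., 262.])]
-30 [array([191., 230.]), array([193., 272.])]
```

View pics/m4.png

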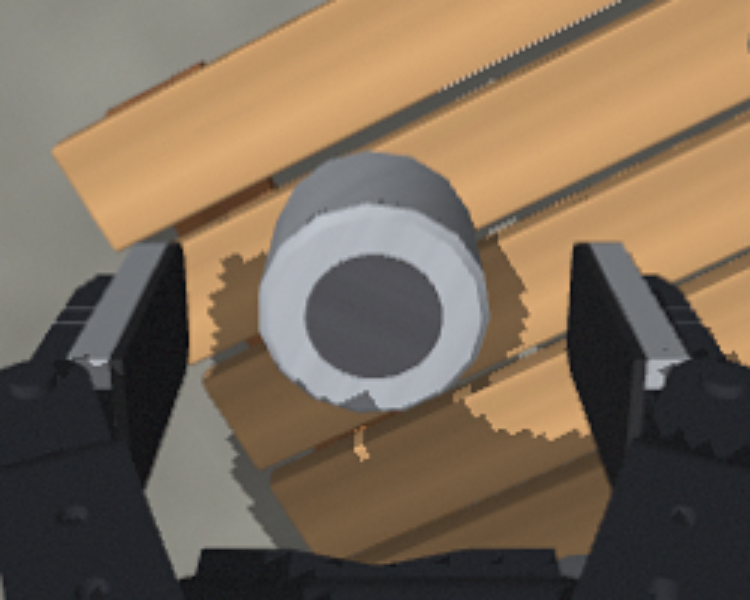

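The spacer is centred between the fingers, with its disc at crop (375,315). The finger tips, at crop (182,245) and (575,245), project about 30 mm behind the TCP, so they are still near the spacer's top. I'll descend another 11 mm gently, since the no-contact evidence keeps the tips above the trivet.

Request:
move_arm(series=[6,0,0,0.4,0,0,0,6,0,0,0.4,0,0,0,6,0,0,0.3,0,0,0,6,0,0,0,0,0,0])

```text
time: 5.45
tool_pos: [0.5356, -0.1352, -0.0058]
tcp_rot: [-2.715, -1.58, 0.001]
wrist_force: [0.2, -0.0, -0.0]
width: 0.703
grip_force: 0.0
```

Request:
move_arm(series=[2.6,0,0,0,0,0,0,2.6,0,0,0,0,0,0,2.6,0,0,0,0,0,0,2.6,0,0,0,0,0,0,2.6,0,0,0,0,0,0], grip_force=40)

```text
time: 6.08
tool_pos: [0.5364, -0.1355, -0.0049]
tcp_rot: [2.715, 1.58, 0.001]
wrist_force: [-0.9, 0.0, 2.9]
width: 0.406
grip_force: 40.3
```

Gripped: width 35 mm, grip 40 N. Lifting, and triangulating the pad from the first pictures.

Request:
move_arm(series=[2.6,0,0,-1,0,0,0,2.6,0,0,-4,0,0,0,2.6,0,0,-5,0,0,0,2.6,-2.4,-4.2,-2,0,0,0,2.6,-2.4,-4.2,0,0,0,0], grip_force=50)

```text
time: 6.7
tool_pos: [0.44, -0.1361, 0.1173]
tcp_rot: [2.712, 1.58, 0.004]
wrist_force: [-0.0, -1.1, -2.1]
width: 0.401
grip_force: 50.3
```

Run:
```python
from h import *
plan([.45,.2,.115])
ct=calibration('top');cs=calibration('side')
def blob(f,u,v,r,th):
    a=cv2.imread(f)[v-r:v+r+1,u-r:u+r+1];g=cv2.resize(a,None,fx=8,fy=8,interpolation=cv2.INTER_CUBIC).min(2)
    n,l,s,c=cv2.connectedComponentsWithStats((g>th).astype(np.uint8));k=l[g.shape[0]//2,g.shape[1]//2]
    print(f,k,s[k]/8);return (c[k]+.5)/8-.5+[u-r,v-r]
for th in(110,140):
    p=blob('pics/top0.png',196,245,11,th);q=blob('pics/side0.png',211,162,11,th)
    print(p,q,tri(ct,p,cs,q),onz(ct,*p,.045),onz(cs,*q,.045))
snap('wrist','w5.png')
```

```text
t 6.7 tcp [ 0.44   -0.1361  0.1173] R [0.493 0.87  0.001] [ 0.004 -0.002 -1.   ] F [-0.  -1.1 -2.1] w 0.401 grip 50.3
shift cm [ 29.73 -15.71   0.18] yaw deg 60.44 q [-0.35 -0.07  2.15 -0.    1.06  0.16]
pics/top0.png 1 [   0.       3.375   23.      19.625 2220.875]
pics/side0.png 1 [  3.375   7.     14.75    9.5   804.   ]
[196.45553906 247.98491937] [210.73348103 162.19301928] (array([0.45105552, 0.19939619, 0.04324825]), np.float64(0.009292026880402659)) [0.44648533 0.19846765 0.045     ] [0.45591087 0.19817539 0.045     ]
pics/top0.png 1 [   0.      3.75   23.     19.25 2037.5 ]
pics/side0.png 1 [  4.125   7.25   13.75    8.875 726.375]
[196.63622699 247.90039877] [210.80473456 162.20174023] (array([0.45134087, 0.1988    , 0.04375815]), np.float64(0.009339353038175551)) [0.44673827 0.19794913 0.045     ] [0.45614402 0.19813504 0.045     ]
```

Request:
move_arm(series=[2.6,5.2,-2.9,0,0,0,0,2.6,5.2,-2.9,0,0,0,0,2.6,5.2,-2.9,0,0,0,0])

```text
time: 7.12
tool_pos: [0.44, 0.0444, 0.1148]
tcp_rot: [-2.716, -1.578, -0.0]
wrist_force: [1.2, -0.3, -1.2]
width: 0.403
grip_force: 50.3
```

Run:
```python
from h import *
plan([.455,.199,.115])
ct=calibration('top');cs=calibration('side')
def blob(f,u,v,r,th):
    a=cv2.imread(f)[v-r:v+r+1,u-r:u+r+1];g=cv2.resize(a,None,fx=8,fy=8,interpolation=cv2.INTER_CUBIC).min(2)
    n,l,s,c=cv2.connectedComponentsWithStats((g>th).astype(np.uint8));k=l[g.shape[0]//2,g.shape[1]//2]
    print(k,s[k]/8);return (c[k]+.5)/8-.5+[u-r,v-r]
for th in(170,185):
    p=blob('pics/top0.png',196,245,11,th);q=blob('pics/side0.png',211,162,11,140)
    print(p,q,tri(ct,p,cs,q),onz(ct,*p,.045),onz(cs,*q,.045))
c=calibration('wrist');snap('wrist','w6.png');print(proj(c,[.455,.199,.045]))
```

```text
t 7.125 tcp [0.44   0.0444 0.1148] R [0.495 0.869 0.   ] [ 0.  0. -1.] F [ 1.2 -0.3 -1.2] w 0.403 grip 50.3
shift cm [14.17 -6.35 -0.02] yaw deg 60.32 q [ 0.04 -0.1   2.18  0.    1.06  0.56]
1 [   4.25     4.25    14.25    14.875 1274.625]
1 [  4.125   7.25   13.75    8.875 726.375]
[195.83646538 244.8900228 ] [210.80473456 162.20174023] (array([0.45555934, 0.20110929, 0.04222505]), np.float64(0.00035636737518570353)) [0.45540741 0.20064066 0.045     ] [0.45614402 0.19813504 0.045     ]
1 [   4.375    4.5     13.875   13.875 1172.375]
1 [  4.125   7.25   13.75    8.875 726.375]
[195.84203407 244.73914463] [210.80473456 162.20174023] (array([0.45578395, 0.20106639, 0.04229771]), np.float64(7.727875810996777e-05)) [0.45584467 0.20064205 0.045     ] [0.45614402 0.19813504 0.045     ]
[159.0731818 -17.5501724]
```

View pics/w6.png

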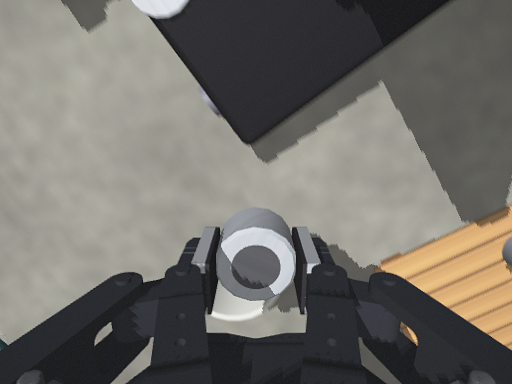

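Wrist view: the spacer is held upright, with its disc at (256,267). The maker's front-right corner is at (248,142) and the pad is just entering at (160,5). I'll go closer and measure the pad from the wrist.

Request:
move_arm(series=[2.6,5,-2,0,0,0,0,2.6,2,-1,0,0,0,0,2.6,0,0,0,0,0,0])

```text
time: 7.55
tool_pos: [0.4487, 0.1198, 0.1145]
tcp_rot: [-2.712, -1.584, 0.001]
wrist_force: [-0.1, -0.2, -2.1]
width: 0.398
grip_force: 50.4
```

Run:
```python
from h import *
c=calibration('wrist');snap('wrist','w7.png');g=proj(c,[.456,.2,.045]);print(g)
im=cv2.imread('pics/w7.png').min(2);n,l,s,ce=cv2.connectedComponentsWithStats((im>165).astype(np.uint8))
for i in range(1,n):
    if s[i,4]>300 and np.hypot(*(ce[i]-g))<60: print(ce[i],s[i],onz(c,*ce[i],.045))
plan([.4566,.1996,.05])
```

```text
[209.02915759  89.44488355]
t 7.6 tcp [0.4486 0.1188 0.1144] R [ 0.492  0.87  -0.001] [-0.001 -0.001 -1.   ] F [ 0.   0.2 -1.1] w 0.395 grip 50.4
shift cm [ 7.43 -3.28  6.43] yaw deg 60.52 q [ 0.21 -0.06  2.14 -0.    1.06  0.72]
```

Run:
```python
from h import *
c=calibration('wrist')
im=cv2.imread('pics/w7.png').min(2);print(im[89,160:260:4],im[60:120:4,209])
for th in (100,120,140):
    n,l,s,ce=cv2.connectedComponentsWithStats((im>th).astype(np.uint8));i=l[89,209]
    print(i,ce[i],s[i],onz(c,*ce[i],.045))
```

```text
[109 109 200 201  23 239 235 238 240 238 239 240 241 237 239 239 241 240
 242 238  48  62  62  64  64] [252 242 243 240 240 240 237 238 240 238 240 236 238 239 238]
3 [128.22140022 189.49880933] [    0    26   307   325 62990] [0.36350524 0.16718213 0.045     ]
14 [122.61868059 193.18258417] [    0    26   306   324 57086] [0.35795651 0.16691983 0.045     ]
2 [120.93444723 192.24215733] [    0    26   306   324 56199] [0.35725917 0.16818101 0.045     ]
```

Run:
```python
from h import *
c=calibration('wrist')
im=cv2.imread('pics/w7.png').min(2)
for th in (215,225):
    m=(im>th).astype(np.uint8);n,l,s,ce=cv2.connectedComponentsWithStats(m);i=l[89,209]
    k=cv2.convexHull(np.argwhere(l==i)[:,::-1].astype(np.int32));e=cv2.fitEllipse(k);print(e,s[i],onz(c,*e[0],.045),onz(c,*ce[i],.045))
```

```text
((208.27943420410156, 91.2384262084961), (61.46540451049805, 63.779640197753906), 161.49655151367188) [ 178   60   62   63 3059] [0.45489514 0.19817473 0.045     ] [0.45491746 0.19818377 0.045     ]
((208.42965698242188, 91.16921997070312), (60.98539733886719, 63.71841812133789), 157.8572998046875) [ 178   60   62   63 3035] [0.4550114  0.19816242 0.045     ] [0.45500801 0.19815602 0.045     ]
```

Wrist and two-view estimates of the pad agree within 2 mm. Moving over it and down to 15 mm above contact.

Request:
move_arm(series=[2.6,4,-1.8,0,0,0,0,2.6,3.3,-1.5,0,0,0,0,2.6,0,0,2.5,0,0,0,2.6,0,0,2.5,0,0,0,2.6,0,0,1.5,0,0,0])

```text
time: 8.22
tool_pos: [0.4555, 0.1969, 0.0482]
tcp_rot: [-2.716, -1.579, 0.004]
wrist_force: [0.1, -0.7, -0.9]
width: 0.397
grip_force: 50.4
```

Run:
```python
from h import *
plan([.4562,.1987,.032])
```

```text
t 8.225 tcp [0.4555 0.1969 0.0482] R [ 0.495  0.869 -0.002] [-0.002 -0.001 -1.   ] F [ 0.1 -0.7 -0.9] w 0.397 grip 50.4
shift cm [ 0.19 -0.03  1.62] yaw deg 60.33 q [ 0.36  0.09  2.13 -0.    0.92  0.88]
```

Request:
move_arm(series=[2.6,0.1,0,0.8,0,0,0,2.6,0,0,0.5,0,0,0,2.6,0,0,0.3,0,0,0,2.6,0,0,0,0,0,0])

```text
time: 8.72
tool_pos: [0.4573, 0.1994, 0.034]
tcp_rot: [2.715, 1.58, 0.001]
wrist_force: [-0.4, -0.5, -3.1]
width: 0.395
grip_force: 50.4
```

Run:
```python
from h import *
plan([.4562,.1987,.030])
```

```text
t 8.725 tcp [0.4573 0.1994 0.034 ] R [0.494 0.87  0.   ] [ 0.  0. -1.] F [-0.4 -0.5 -3.1] w 0.395 grip 50.4
shift cm [-0.12 -0.06  0.4 ] yaw deg 60.4 q [ 0.36  0.11  2.14 -0.    0.89  0.88]
```

Request:
move_arm(series=[2.6,-0.1,0,0.2,0,0,0,2.6,0,0,0,0,0,0])

```text
time: 8.98
tool_pos: [0.4564, 0.1985, 0.0318]
tcp_rot: [2.715, 1.58, 0.0]
wrist_force: [-0.2, 0.1, -0.9]
width: 0.398
grip_force: 50.4
```

Request:
move_arm(series=[2.6,0,0,0.15,0,0,0,2.6,0,0,0,0,0,0])

```text
time: 9.22
tool_pos: [0.4567, 0.1986, 0.0304]
tcp_rot: [2.715, 1.58, 0.001]
wrist_force: [0.2, 0.2, 0.1]
width: 0.399
grip_force: 50.6
```

Request:
move_arm(series=[2.6,0,0,0.1,0,0,0,2.6,0,0,0,0,0,0])

```text
time: 9.48
tool_pos: [0.4567, 0.1986, 0.0298]
tcp_rot: [2.715, 1.58, 0.0]
wrist_force: [-2.3, -0.9, 4.6]
width: 0.396
grip_force: 51.0
```

Contact is at the expected height, so I'm releasing and retreating upward.

Request:
move_arm(series=[4.2,0,0,0,0,0,0,5,0,0,0,0,0,0,5,0,0,0,0,0,0,5,0,0,-1,0,0,0,5,0,0,-3,0,0,0])

```text
time: 10.1
tool_pos: [0.4548, 0.1978, 0.0684]
tcp_rot: [-2.715, -1.58, 0.006]
wrist_force: [0.4, 0.7, -0.5]
width: 0.587
grip_force: 0.0
```

Request:
move_arm(series=[5,0,0,-4,0,0,0,4,-5,0,0,0,0,0,2,-2,-1,0,0,0,0,0,0,0,0,0,0,0])

```text
time: 10.6
tool_pos: [0.4124, 0.1419, 0.1096]
tcp_rot: [2.716, 1.579, 0.001]
wrist_force: [-0.6, -0.1, 0.0]
width: 0.05
grip_force: 0.0
```

Run:
```python
from h import *
plan([.4562,.1987,.030])
c=calibration('wrist');snap('wrist','w8.png')
g=proj(c,[.455,.198,.073]);print(g)
snap('top','t8.png');snap('side','s8.png')
w=cv2.resize(cv2.imread('pics/w8.png'),(400,300));t=cv2.resize(cv2.imread('pics/s8.png')[60:210,150:350],(400,300),interpolation=cv2.INTER_CUBIC)
u=cv2.resize(cv2.imread('pics/t8.png')[135:285,90:290],(400,300),interpolation=cv2.INTER_CUBIC)
cv2.imwrite('pics/m8.png',np.vstack([np.hstack([w,t]),np.hstack([u,u*0])]))
```

```text
t 10.6 tcp [0.4124 0.1419 0.1096] R [0.495 0.869 0.   ] [ 0.  0. -1.] F [-0.6 -0.1  0. ] w 0.05 grip 0.0
shift cm [7.1  0.99 7.96] yaw deg 60.34 q [ 0.27 -0.11  2.2   0.    1.05  0.79]
[271.37260901  94.92514889]
```

View pics/m8.png

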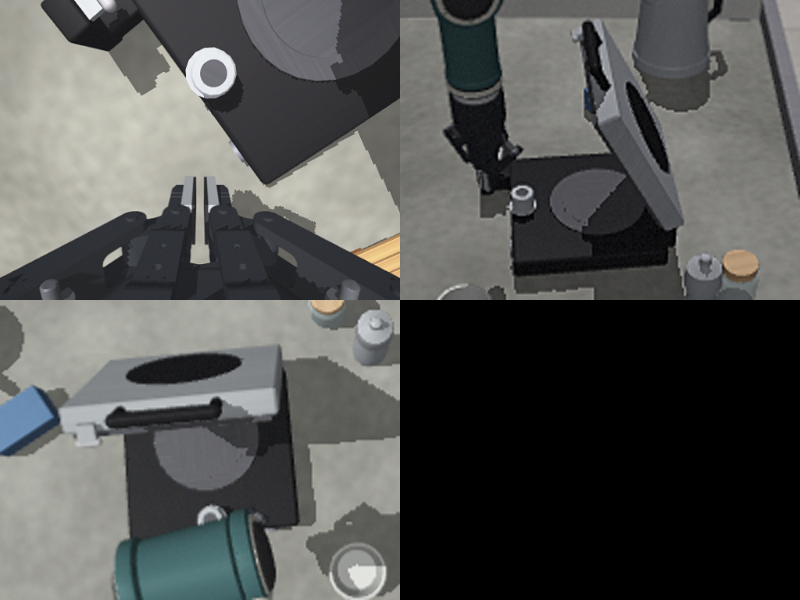

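The spacer stands upright on the pad: wrist disc at (271,93) full-frame, against (271,95) predicted. The lid is still raised. The handle bar is at about (144,192)-(201,189) in top and (243,72)-(249,105) in side. Triangulating the handle gives the lid angle and the hinge.

Run:
```python
from h import *
from scipy.optimize import brentq
t=cv2.imread('pics/top0.png');s=cv2.imread('pics/side0.png');ct=calibration('top');cs=calibration('side')
def dark(im,x0,x1,y0,y1,th):
    m=(im.max(2)<th).astype(np.uint8);q=np.zeros_like(m);q[y0:y1,x0:x1]=m[y0:y1,x0:x1]
    n,l,st,c=cv2.connectedComponentsWithStats(q)
    for i in range(1,n):
        if st[i,4]>15: print(st[i],c[i].round(1))
print('top');dark(t,138,208,182,198,60)
print('side');dark(s,236,262,62,112,60)
for n,p,q in [('far(left)',(147,193),(244.5,76)),('near',(198.5,189.5),(248.5,104)),('mid',(172.7,191),(246.5,90))]:
    print(n,*tri(ct,p,cs,q))
# yaw of maker from base right edge/back edge
for n,p,z in [('FR',(238,247.5),.042),('FL',(154.5,252.5),.042)]: print(n,onz(ct,*p,z))
a=cv2.resize(t[165:275,130:250],(654,600),interpolation=cv2.INTER_CUBIC);cv2.imwrite('pics/m9.png',a)
```

```text
top
[143 184  65  14 506] [175.2 192.9]
side
[240  71  15  41 285] [246.   89.7]
far(left) [0.56887232 0.26996574 0.31917623] 0.0031290234366103515
near [0.58158714 0.15875603 0.2997493 ] 0.00300781199526754
mid [0.57567245 0.21569746 0.30742366] 0.0037472459843108825
FR [0.44991698 0.07706741 0.042     ]
FL [0.43141789 0.32103904 0.042     ]
```

Request:
move_arm(series=[4.5,-3,-3,-5,0,0,-10,4.5,0,0,-6,0,0,-10,4.5,0,0,-6,0,0,-10,4.5,0,0,-5,0,0,-4])

```text
time: 11.25
tool_pos: [0.3753, 0.1326, 0.3299]
tcp_rot: [2.129, 2.308, 0.004]
wrist_force: [1.4, 0.7, -0.1]
width: 0.527
grip_force: 0.0
```

Run:
```python
from h import *
ct=calibration('top');cs=calibration('side')
a=.0757;mx=np.array([np.cos(a),np.sin(a),0]);my=np.array([-np.sin(a),np.cos(a),0])
H=np.array([.4407,.199,.082])+.237*mx
for th in(1.0,1.05,1.1,1.15,1.2):
    m=H+mx*(-.268*np.cos(th)+.02*np.sin(th))+np.array([0,0,.268*np.sin(th)+.02*np.cos(th)])
    print(th,m.round(3),*[proj(c,m+k*my).round(1) for c in(ct,cs) for k in(.055,-.055)])
t=cv2.imread('pics/top0.png').max(2);s=cv2.imread('pics/side0.png').max(2)
print(t[180:202,150:200:7]);print(s[68:114:3,234:262])
```

```text
1.0 [0.549 0.207 0.318] [150.1 204.3] [199.7 201.5] [236.8  77.6] [238.6  99.5]
1.05 [0.561 0.208 0.324] [149.3 198.7] [199.1 195.8] [240.9  75.6] [243.   97.4]
1.1 [0.574 0.209 0.33 ] [148.4 192.9] [198.5 190. ] [245.1  73.7] [247.5  95.6]
1.15 [0.586 0.21  0.335] [147.7 186.9] [197.9 184. ] [249.5  72.1] [252.2  93.8]
1.2 [0.599 0.211 0.339] [147.  180.8] [197.4 178. ] [253.9  70.6] [256.9  92.3]
[[129 129 131 130 130 131 129 126]
 [128 132 130 131 129 131 130 159]
 [130 130 131 130 127 144 174 180]
 [128 129 130 129 159 181 184 128]
 [129 126 146 172 180 184 184  49]
 [130 159 180 182 184 184 184  18]
 [171 179 184 185 184 186 185  14]
 [161 185 185 185 185 129  90  13]
 [ 76 185 184 186 105  53  34  18]
 [ 19 184 129  89  41  32  36  21]
 [ 17 105  52  31  35  38  45  20]
 [ 29  40  34  36  43  47  42  19]
 [ 32  37  36  46  46  44  36  18]
 [ 37  40  49  43  35  35  32  60]
 [ 50  47  43  36  35  31  22  97]
 [ 46  38  34  32  28  40  49  64]
 [ 37  34  29  25  58  51  52  52]
 [ 29  26  41  51  56  53  53  70]
 [ 24  68  50  52  53  55  62  60]
 [ 69  90  52  53  77  96  95  54
[... 1245 characters left out ...]
134 133 134 136 136 132 134 141 123  30  30  80  96  11  12  10  15   1
   12 171 157 162 100 101 104 106 104 104]
 [137 140 137 138 138 133 132 135 152  63  28  49  85  90  46   1  15  15
    9   0  96 169 150  95 103 104 106 105]
 [133 134 132 132 136 138 137 143 131 129  35  24  78  84  84  92  47   0
    0   0  84 162 163 116 102 104 104 106]
 [129 131 135 136 137 134 135 146  56  58  39  34  46  83  83  86  84  81
   67 156 150 147 150 150  92 103 105 105]
 [137 134 132 132 132 131 135 148  72  57  67  34  27  79  84  83  78  66
  151 149 146 147 147 152 124 100 103 105]
 [133 132 132 130 130 130 132 144  79  58  61  41  30  45  76  68 150 147
  145 143 144 145 147 148 152  98 100 102]]
```

The projections of a 1.1 rad lid match both images (top (148,193)-(198,190), side (245,74)-(247,96)). The bar's middle is therefore near (0.574, 0.209, 0.330).

Request:
move_arm(series=[5,0,0,-4,0,0,0,5,0,0,0,0,0,0])

```text
time: 11.5
tool_pos: [0.3769, 0.133, 0.3715]
tcp_rot: [2.131, 2.303, 0.011]
wrist_force: [0.1, -0.1, -0.3]
width: 0.586
grip_force: 0.0
```

Run:
```python
from h import *
plan([.574,.209,.37])
```

```text
t 11.5 tcp [0.3769 0.133  0.3715] R [-0.078  0.997  0.002] [ 0.008  0.002 -1.   ] F [ 0.1 -0.1 -0.3] w 0.586 grip 0.0
shift cm [ 6.05 20.24  0.32] yaw deg 94.45 q [ 0.28 -0.34  1.89  0.    1.58  0.2 ]
```

Request:
move_arm(series=[5,1.5,5,0,0,0,0,5,1.5,5,0,0,0,0,5,1.5,5,0,0,0,0,5,1.5,5.2,0,0,0,0,5,0,0,0,0,0,0])

```text
time: 12.12
tool_pos: [0.5732, 0.2084, 0.3614]
tcp_rot: [-2.131, -2.303, 0.009]
wrist_force: [-0.5, -0.7, -0.2]
width: 0.585
grip_force: 0.0
```

Run:
```python
from h import *
plan([.574,.209,.285])
c=calibration('wrist');snap('wrist','w10.png')
print('bar pred',[proj(c,[.574-.0757*k,.209+k,.33]).round(0) for k in(-.055,0,.055)])
cv2.imwrite('pics/w10s.png',cv2.imread('pics/w10.png'))
```

```text
t 12.125 tcp [0.5732 0.2084 0.3614] R [-0.077  0.997 -0.001] [-0.007 -0.002 -1.   ] F [-0.5 -0.7 -0.2] w 0.585 grip 0.0
shift cm [0.07 0.13 7.64] yaw deg 94.44 q [0.31 0.09 1.53 0.   1.53 0.23]
bar pred [array([257., 281.]), array([257., 206.]), array([258., 119.])]
```

View pics/w10.png

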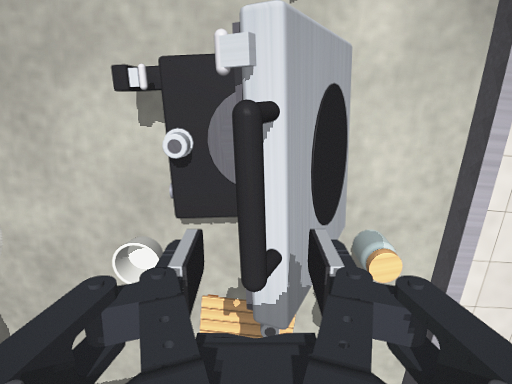

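Wrist view: the bar runs (246,105)-(255,287), between the open fingers at u=203 and u=308. The spacer stands on its pad at (177,144). I'll lower the cage around the bar.

Request:
move_arm(series=[5,0,-0.2,2,0,0,0,5,0,0,2,0,0,0,5,0,0,2,0,0,0,5,0,0,1.5,0,0,0,5,0,0,0,0,0,0])

```text
time: 12.8
tool_pos: [0.5678, 0.2065, 0.2898]
tcp_rot: [-2.133, -2.304, 0.004]
wrist_force: [0.3, -0.2, 0.6]
width: 0.587
grip_force: 0.0
```

Request:
move_arm(series=[3.4,0,0,0,0,0,0,3.4,0,0,0,0,0,0,3.4,0,-0.5,0.2,0,0,0,3.4,0,-0.5,0.2,0,0,0], grip_force=20)

```text
time: 13.3
tool_pos: [0.559, 0.2062, 0.2881]
tcp_rot: [2.134, 2.305, 0.001]
wrist_force: [0.3, 0.8, 0.3]
width: 0.394
grip_force: 0.2
```

Request:
move_arm(series=[3.4,0,-0.8,0.4,0,0,0,3.4,0,-0.8,0.4,0,0,0,3.4,0,-0.8,0.4,0,0,0])

```text
time: 13.68
tool_pos: [0.5344, 0.2042, 0.2755]
tcp_rot: [2.134, 2.305, -0.0]
wrist_force: [1.0, 0.4, -0.7]
width: 0.397
grip_force: 0.3
```

Request:
move_arm(series=[3.4,0,-1.1,0.7,0,0,0,3.4,0,-1.1,0.7,0,0,0,3.4,0,-1.1,0.8,0,0,0])

```text
time: 14.05
tool_pos: [0.5014, 0.2018, 0.2533]
tcp_rot: [2.134, 2.305, 0.0]
wrist_force: [0.9, -0.2, 0.8]
width: 0.402
grip_force: 0.4
```

Run:
```python
from h import *
plan([.5,.2,.2])
c=calibration('wrist');im=snap('wrist','w11.png')
print([proj(c,read_state()['tool_pos']+np.array([0,0,.045])).round(0)])
b=im.max(2)
for v in (130,160,190,220,250): 
    r=np.where(b[v]<60)[0]; print(v, r[(r>170)&(r<330)][[0,-1]] if ((r>170)&(r<330)).any() else None)
```

```text
t 14.05 tcp [0.5014 0.2018 0.2533] R [-0.077  0.997 -0.   ] [ 0.  0. -1.] F [ 0.9 -0.2  0.8] w 0.402 grip 0.4
shift cm [-0.16 -0.16  5.33] yaw deg 94.4 q [ 0.34 -0.02  1.84 -0.    1.32  0.26]
[array([251., 267.])]
130 [199 328]
160 [235 295]
190 [204 294]
220 [207 294]
250 [210 321]
```

```bash
cat >> h.py <<'E'
def runs(im,rows,th=45,mn=8):
    b=im.max(2)
    for v in rows:
        m=np.r_[0,(b[v]<th).astype(int),0];d=np.diff(m);a=np.where(d==1)[0];e=np.where(d==-1)[0]
        print(v,[(int(x),int(y)) for x,y in zip(a,e) if y-x>=mn])
E
python3 - <<'E'
from h import *
print('w10');runs(cv2.imread('pics/w10.png'),range(90,300,30))
print('w11');runs(cv2.imread('pics/w11.png'),range(90,300,30))
E
```

```text
w10
90 [(118, 144), (327, 341)]
120 [(258, 273), (319, 346)]
150 [(315, 346)]
180 [(312, 343)]
210 [(315, 335)]
240 []
270 [(187, 203), (263, 273), (309, 326)]
w11
90 []
120 []
150 []
180 [(207, 229)]
210 []
240 []
270 [(210, 220), (294, 302)]
```

Run:
```python
from h import *
for f in('w10','w11'):
    im=cv2.imread(f'pics/{f}.png').max(2);print(f)
    for v in(100,140,180,220): print(v,im[v,130:400:6])
```

```text
w10
100 [182 123 101 103 105 108  55  54  54  53  53  55  55  53  55  53 120 120
 110  38  45 222 230 231 227 227 188 161 163 163 162 163  48  39  37  39
 161 198 197 194 192 193 194 191 191]
140 [195 196 190 189 184 195 234 108 197 233 227  52  54 113 111 118 117 118
  48  49  53  47  33 224 224 228 198 163 164 165 162  35  39  38  40  36
  43 196 190 205 204 201 198 199 204]
180 [175 175 170 174 182 184 185  41  51  53  52  52  53  52  53  53  52 114
  41  52  48  50  37 224 227 228 206 163 164 163 172  36  35  39  36  39
 161 191 194 198 199 204 201 205 207]
220 [168 173 179 172 176 182 182 184 184 104 105 104 108 107 105 107 102 102
  37  48  50  49  42 224 227 229 211 163 165 164 163 167  40  36 157 154
 189 188 187 187 188 185 186 192 197]
w11
100 [205 211 214 208 201 106 113 115 118 121 119  63  66  66  64  66  66  65
  64  65  68  65  65  65 113  90 219 216 219 225 226 227 225 232 241 240
 217 212 215 216 217 217 217 215 218]
140 [207 213 217 213 213 217 215 218 219 216 217 218  55 247 244 244 171  60
  63  63  44  53  54  57  59  56  52  45  31  26 107 156 228 234 242 238
 216 216 215 217 218 215 216 216  48]
180 [211 209 205 205 205 207 201 209 209 211 213 211 143  40  43  41  42  62
  65  62  37  50  54  57  55  58  51  46 224 225 227 231 228 236 242 234
 219 218 217 215 215 217 217  55  46]
220 [194 198 201 197 196 187 189 187 196 199 199 193 183  52  56  59  58  59
  58  62  61  48  54  57  54  56  53  47 224 226 228 232 229 238 243 222
 218 219 218 220 215 218  60  46  47]
```

The bar, at u=250–294 in the wrist view, is following against the back finger, which puts θ near 0.81. Continuing along the arc, slightly deeper.

Request:
move_arm(series=[3.4,0,-0.9,1.2,0,0,0,3.4,0,-0.9,1.2,0,0,0,3.4,0,-0.9,1.2,0,0,0])

```text
time: 14.48
tool_pos: [0.4735, 0.1994, 0.2172]
tcp_rot: [-2.134, -2.304, 0.004]
wrist_force: [-5.8, -1.8, 8.1]
width: 0.4
grip_force: 5.3
```

Request:
move_arm(series=[3.4,0,-0.9,1.1,0,0,0,3.4,0,-0.9,1.1,0,0,0,3.4,0,-0.8,1.1,0,0,0,3.4,0,0,0,0,0,0])

```text
time: 14.98
tool_pos: [0.4457, 0.1963, 0.1828]
tcp_rot: [-2.132, -2.303, 0.011]
wrist_force: [-6.0, -3.9, 3.8]
width: 0.401
grip_force: 3.7
```

Run:
```python
from h import *
plan([.44,.2,.2])
im=snap('wrist','w12.png').max(2)
for v in(100,140,180,220): print(v,im[v,130:400:6])
```

```text
t 14.975 tcp [0.4457 0.1963 0.1828] R [-0.077  0.997 -0.003] [-0.007 -0.003 -1.   ] F [-6.  -3.9  3.8] w 0.401 grip 3.7
shift cm [ 0.41 -0.55 -1.72] yaw deg 94.41 q [ 0.36 -0.07  2.02 -0.    1.2   0.29]
100 [182 186 180 174 176 177 179 183 178 176 169  93  96  99  99 100 101 102
 105  29  59  58  59  59  58  58  58  60 110 148 153 160 161 164 168 212
 227 223 215 216 211 213 210 212 213]
140 [181 180 184 182 178 181 184 186 189 189 188 191 192 191 136 188 184  38
  43  48  49  49  49  41  38  42  42  41  40  38  39  39  36  34 130 217
 228 219 214 215 216 215 216 215 213]
180 [179 181 187 193 181 181 182 179 179 182 181 181 180 183 181 177 178  37
  44  45  49  48  47  44  39 130 133  36 104 148 158 160 163 166 189 222
 229 215 216 213 216 213 214 215 216]
220 [173 173 176 177 178 169 169 168 167 167 167 162 160 164 171 175 175 180
  39  47  47  46  45  47  47  31  32  35 107 146 158 160 167 169 198 226
 226 214 220 216 218 217 216 214 220]
```

At θ ≈ 0.46, near the spring's rest angle. I'll rise clear, shut the fingers, and check where the bar is.

Request:
move_arm(series=[3.4,0,0.1,-1,0,0,0,3.4,0,0,-2,0,0,0,3.4,0,0,-4,0,0,0,0,0,0,-2,0,0,0,0,0,0,0,0,0,0])

```text
time: 15.65
tool_pos: [0.4516, 0.1984, 0.2767]
tcp_rot: [2.133, 2.304, 0.006]
wrist_force: [1.2, 0.3, -0.2]
width: 0.002
grip_force: 0.0
```

Run:
```python
from h import *
plan([.44,.2,.2])
c=calibration('wrist')
im=snap('wrist','w13.png').max(2);s=read_state()
for v in(60,100,140,180,220): print(v,im[v,130:400:6])
a=.0757
for th in(.4,.45,.5,.55,.6,.7):
    x=-.268*np.cos(th)+.02*np.sin(th);z=.082+.268*np.sin(th)+.02*np.cos(th)
    print(th,[ (proj(c,[.677+x*np.cos(a)-k*np.sin(a),.217+x*np.sin(a)+k*np.cos(a),z])).round(0) for k in(.055,0,-.055)],round(z,3))
```

```text
t 15.65 tcp [0.4516 0.1984 0.2767] R [-0.077  0.997  0.001] [ 0.004  0.002 -1.   ] F [ 1.2  0.3 -0.2] w 0.002 grip 0.0
shift cm [ 0.24 -1.18  7.67] yaw deg 94.4 q [ 0.36 -0.12  1.89  0.    1.37  0.29]
60 [157 158 163 170 168 167 168 168 164 165  52  54  58  96 170 140 225  48
  47  56  56  57 161 162 162 161 206 207 164 164 190 223 208 200 200 205
 200 207 203 201 202 203 207 204 202]
100 [176 175 173 177 183 174 170 171 176 180 175 168  90  95  96  98 101 101
 106  56  56  55  55  53  54  54 153 157 166 169 196 225 209 202 207 208
 205 211 209 205 211 200 212 205 203]
140 [175 180 179 180 182 176 178 171 179 184 175 179 181 180 184 183 183 185
 185  70  37  48  50  45  40  33 101 105 167 172 199 224 209 205 208 205
 206 208 206 209 203 208  43  44  45]
180 [175 176 179 176 175 176 176 175 175 173 171 170 171 173 172 169 173 175
 176  39  36  44  46  48  40  34 110 158 167 172 204 224 209 207 206 210
 209 207 205 210 218  42  43  42  42]
220 [179 178 176 176 175 173 167 166 168 165 162 159 156 158 164 162 167 163
 165  94  46  42  47  46  41  33  83 159 164 171 207 222 211 215 208 209
 215 211 209 204 206  40  44  44  42]
0.4 [array([237., 114.]), array([238., 187.]), array([239., 252.])] 0.205
0.45 [array([246., 115.]), array([247., 192.]), array([247., 259.])] 0.217
0.5 [array([256., 116.]), array([256., 197.]), array([256., 267.])] 0.228
0.55 [array([269., 117.]), array([268., 202.]), array([267., 275.])] 0.239
0.6 [array([283., 119.]), array([281., 207.]), array([279., 283.])] 0.25
0.7 [array([320., 122.]), array([315., 219.]), array([310., 301.])] 0.27
```

The bar centre is at u≈266, so θ ≈ 0.54: bar x ≈ 0.457, z ≈ 0.237. Descending onto it with shut fingers.

Request:
move_arm(series=[0,0,0,2,0,0,0,0,0,0,2,0,0,0,0,0,0,1,0,0,0,0,0,-0.2,1,0,0,0])

```text
time: 16.2
tool_pos: [0.4472, 0.1973, 0.2128]
tcp_rot: [-2.133, -2.304, 0.004]
wrist_force: [-2.7, -0.4, 3.8]
width: -0.0
grip_force: 2.0
```

Request:
move_arm(series=[0,0,-0.4,1,0,0,0,0,0,-0.5,1,0,0,0,0,0,-0.4,1,0,0,0])

```text
time: 16.58
tool_pos: [0.4353, 0.1967, 0.1843]
tcp_rot: [2.134, 2.305, 0.001]
wrist_force: [-1.6, -0.2, 3.4]
width: 0.0
grip_force: 1.5
```

Run:
```python
from h import *
plan([.427,.196,.155])
im=snap('wrist','w14.png').max(2)
for v in(60,100,140,180): print(v,im[v,130:400:6])
```

```text
t 16.575 tcp [0.4353 0.1967 0.1843] R [-0.077  0.997  0.   ] [ 0.001  0.    -1.   ] F [-1.6 -0.2  3.4] w 0.0 grip 1.5
shift cm [-0.   -0.84  2.93] yaw deg 94.41 q [ 0.37 -0.1   2.04 -0.    1.2   0.3 ]
60 [158 156 159 159 161 159 157 158 160 162  48  50  53  50 196 220 224 192
 216  54  55 125 130 128 206 205 206 130 134 146 190 201 206 207 203 203
 200 203 200 200 206 202 203 198 201]
100 [163 166 171 168 163 160 160 163 169 166 165 159 158  90  87  89  92  93
  93  93  97  43  54  53  54  53 121 132 137 147 194 204 208 211 205 207
 204 204 205 205 208 203 203 202 204]
140 [165 166 164 166 167 167 164 170 172 175 177 172 175 124  91  39  41  47
  45  41  38  31  27  26  23  26  63  92  99 151 197 206 207 210 210 208
 209 208 207 212 211 209 203 207 209]
180 [163 166 166 168 174 171 168 168 167 165 167 168 167 168 168  39  41  46
  46  45  39  15 216 131  59  58 118 129 138 156 198 205 211 206 210 207
 209 209 206 213 207 206 205 209 204]
```

Request:
move_arm(series=[0,0,-1,0.8,0,0,0,0,0,-0.5,1,0,0,0,0,0,-0.4,1,0,0,0])

```text
time: 17.0
tool_pos: [0.4165, 0.1953, 0.1564]
tcp_rot: [2.134, 2.305, 0.001]
wrist_force: [1.3, -0.2, 1.9]
width: 0.002
grip_force: 1.0
```

Request:
move_arm(series=[0,0,-0.4,1,0,0,0,0,0,-0.3,1,0,0,0,0,0,-0.3,1,0,0,0])

```text
time: 17.38
tool_pos: [0.4064, 0.1943, 0.1262]
tcp_rot: [2.134, 2.305, -0.0]
wrist_force: [1.6, -0.9, 3.0]
width: -0.001
grip_force: 1.2
```

Run:
```python
from h import *
plan([.401,.195,.084])
im=snap('wrist','w15.png').max(2)
for v in(60,100,140,180): print(v,im[v,130:400:6])
```

```text
t 17.375 tcp [0.4064 0.1943 0.1262] R [-0.077  0.997 -0.   ] [ 0. -0. -1.] F [ 1.6 -0.9  3. ] w -0.001 grip 1.2
shift cm [ 0.11 -0.54  4.22] yaw deg 94.4 q [ 0.39 -0.1   2.15 -0.    1.09  0.31]
60 [155 153 150 148 153 153 155 154 152 151 156 154 154 154  95  46  51  51
  49  52 229 218 219 221 199 214 104  95 214 210 209 189  89 117 170 192
 209 208 203 206 204 201 207 204 202]
100 [159 159 161 165 168 164 159 156 155 158 160 166 162 159 156 153  97  87
  87  87  90  88  91  91  91  92  97  27  35  33  31  93 100 125 177 197
 208 213 205 206 206 208 207 209 204]
140 [165 164 166 161 161 164 168 163 163 164 169 169 169 168 164 166 169  94
  33  40  41  42  45  41  32  34  33  30  31  28  25  26  24 135 181 201
 211 214 209 212 206 213 212 211 210]
180 [170 167 161 158 159 161 157 159 165 169 170 172 171 166 161 161 163 161
  43  40  44  43  43  41  53 167 113 216  83  88 115  97 104 145 190 206
 212 207 213 213 211 208 211 209 215]
```

The bar is centred at u≈255 under the tips. Continuing.

Request:
move_arm(series=[0,0,-0.2,1,0,0,0,0,0,-0.2,0.8,0,0,0,0,0,-0.1,0.6,0,0,0])

```text
time: 17.8
tool_pos: [0.4015, 0.194, 0.1026]
tcp_rot: [2.134, 2.305, -0.0]
wrist_force: [-4.1, -3.1, 19.1]
width: 0.005
grip_force: 9.4
```

Request:
move_arm(series=[0,0,0,0.4,0,0,0,0,0,0,0.4,0,0,0,0,0,0,0,0,0,0])

```text
time: 18.18
tool_pos: [0.4003, 0.1938, 0.095]
tcp_rot: [-2.134, -2.304, 0.004]
wrist_force: [-5.9, -1.7, 7.6]
width: -0.0
grip_force: 4.2
```

Request:
move_arm(series=[0,0,0,0.3,0,0,0,0,0,0,0,0,0,0])

```text
time: 18.42
tool_pos: [0.4008, 0.1941, 0.0914]
tcp_rot: [-2.134, -2.304, 0.002]
wrist_force: [-1.3, 0.2, 1.4]
width: -0.007
grip_force: 1.0
```

Request:
move_arm(series=[0,0,0,0.2,0,0,0,0,0,0,0,0,0,0])

```text
time: 18.68
tool_pos: [0.4016, 0.1941, 0.0894]
tcp_rot: [2.134, 2.305, 0.0]
wrist_force: [-0.5, -0.1, -0.2]
width: -0.003
grip_force: 0.0
```

Request:
move_arm(series=[0,0,0,0.2,0,0,0,0,0,0,0,0,0,0])

```text
time: 18.92
tool_pos: [0.4016, 0.1941, 0.0879]
tcp_rot: [-2.135, -2.305, -0.0]
wrist_force: [-1.7, -0.1, 3.0]
width: -0.0
grip_force: 1.3
```

Request:
move_arm(series=[0,0,0,0.15,0,0,0,0,0,0,0,0,0,0])

```text
time: 19.18
tool_pos: [0.4016, 0.1941, 0.0871]
tcp_rot: [-2.134, -2.305, 0.0]
wrist_force: [-3.1, -0.9, 7.8]
width: 0.001
grip_force: 4.0
```

Request:
move_arm(series=[0,0,0,0.15,0,0,0,0,0,0,0,0,0,0])

```text
time: 19.42
tool_pos: [0.4016, 0.1941, 0.0864]
tcp_rot: [-2.134, -2.305, 0.001]
wrist_force: [-5.4, -1.6, 14.7]
width: 0.001
grip_force: 7.2
```

Request:
move_arm(series=[0,0,0,0.15,0,0,0,0,0,0,0,0,0,0])

```text
time: 19.68
tool_pos: [0.4016, 0.1941, 0.0855]
tcp_rot: [-2.134, -2.305, 0.001]
wrist_force: [-7.2, -3.1, 19.0]
width: 0.0
grip_force: 9.6
```

Request:
move_arm(series=[0,0,0,0.15,0,0,0,0,0,0,0,0,0,0])

```text
time: 19.92
tool_pos: [0.4015, 0.1942, 0.0846]
tcp_rot: [-2.134, -2.305, 0.001]
wrist_force: [-10.7, -3.8, 24.0]
width: -0.002
grip_force: 12.0
```

The reaction now rises at about 5–6 N/mm, which matches the pad spring under the spacer. I'll back off and check that the lid holds.

Request:
move_arm(series=[0,0,0,-0.5,0,0,0,0,0,0,-0.5,0,0,0,0,0,0,0,0,0,0])

```text
time: 20.3
tool_pos: [0.4019, 0.1942, 0.0919]
tcp_rot: [2.134, 2.305, 0.001]
wrist_force: [0.3, -0.8, -0.8]
width: 0.004
grip_force: 0.0
```

Request:
move_arm(series=[0,0,0,-0.5,0,0,0,0,0,0,-2,0,0,0,0,0,0,-5,0,0,0,0,0,0,-5,0,0,0,0,0,0,0,0,0,0])

```text
time: 20.92
tool_pos: [0.4048, 0.1954, 0.2219]
tcp_rot: [2.132, 2.302, 0.014]
wrist_force: [0.9, 0.3, -0.0]
width: -0.001
grip_force: 0.0
```

Run:
```python
from h import *
plan([.401,.195,.084])
c=calibration('wrist')
im=snap('wrist','w16.png').max(2);snap('side','s16.png');snap('top','t16.png')
for v in(100,140,180,220): print(v,im[v,190:330:4])
a=.0757
for hx in(.668,.677):
  for th in(0,.1,.2,.45):
    x=-.268*np.cos(th)+.02*np.sin(th);z=.082+.268*np.sin(th)+.02*np.cos(th)
    print(hx,th,[ (proj(c,[hx+x*np.cos(a)-k*np.sin(a),.215+x*np.sin(a)+k*np.cos(a),z])).round(0) for k in(.055,0,-.055)],round(z,3))
```

```text
t 20.925 tcp [0.4048 0.1954 0.2219] R [-0.077  0.997  0.003] [ 0.009  0.004 -1.   ] F [ 0.9  0.3 -0. ] w -0.001 grip 0.0
shift cm [-0.06 -0.5  13.78] yaw deg 94.4 q [ 0.39 -0.19  2.05  0.    1.27  0.32]
100 [156 155 157 158 160 165 164 159 159 157 153  84  88  86  89  88  89  90
  92  91  92  92  95  31  82 170 216 220 217 220 219 223 220 221 222]
140 [161 162 162 163 165 165 169 168 168 168 169 170 172  38  42  46  38  31
 164 163 166 167  95  25  83 170 208 221 217 220 219 222 221 219 223]
180 [168 164 160 161 160 159 163 161 162 160 160 159 162  48  39  41  40  40
 170 161 158 162  93  25  81 168 202 219 216 221 217 219 219 219 224]
220 [157 156 156 153 147 150 146 147 145 144 148 150 150 151  36  45  41  41
  37 151 153 154  60  50  60 158 192 217 213 220 214 215 215 216 218]
0.668 0 [array([250., 113.]), array([250., 175.]), array([250., 231.])] 0.102
0.668 0.1 [array([254., 115.]), array([254., 183.]), array([254., 243.])] 0.129
0.668 0.2 [array([262., 117.]), array([262., 192.]), array([261., 257.])] 0.155
0.668 0.45 [array([315., 125.]), array([310., 223.]), array([306., 305.])] 0.217
0.677 0 [array([260., 114.]), array([260., 176.]), array([260., 231.])] 0.102
0.677 0.1 [array([265., 116.]), array([265., 183.]), array([264., 244.])] 0.129
0.677 0.2 [array([275., 118.]), array([274., 193.]), array([273., 258.])] 0.155
0.677 0.45 [array([332., 127.]), array([326., 224.]), array([320., 306.])] 0.217
```

The bar is at u≈252 and no longer springs up, so the lid is caught near level. I'll move the arm clear, then check the other spacers and the lid level from the fixed cameras.

Request:
move_arm(series=[0,-6,0,-4,0,0,0,0,-6,0,-2,0,0,0,0,-6,0,0,0,0,0,0,-6,0,0,0,0,0,0,-6,0,0,0,0,0])

```text
time: 21.7
tool_pos: [0.4227, -0.0979, 0.2692]
tcp_rot: [-2.133, -2.303, 0.002]
wrist_force: [0.1, -0.8, 0.0]
width: 0.001
grip_force: 0.0
```

Request:
move_arm(series=[0,-6,0,0,0,0,0,0,-6,0,0,0,0,0,0,-6,0,0,0,0,0,0,-6,0,0,0,0,0,0,0,0,0,0,0,0])

```text
time: 22.32
tool_pos: [0.4409, -0.3385, 0.2678]
tcp_rot: [-2.136, -2.297, 0.002]
wrist_force: [0.2, 0.2, 0.0]
width: 0.002
grip_force: 0.0
```

Run:
```python
from h import *
plan([.4,0,.3]);ct=calibration('top');cs=calibration('side')
t0=cv2.imread('pics/top0.png');snap('top','t17.png');snap('side','s17.png')
t=cv2.imread('pics/t17.png');s=cv2.imread('pics/s17.png')
for u in[(340,192),(311,190),(342,222)]:
    print(disc(t0,*u,th=110),disc(t,*u,th=110))
d=(cv2.absdiff(t,t0).max(2)>60).astype(np.uint8);n,l,st,c=cv2.connectedComponentsWithStats(d)
print('top diff',[st[i].tolist() for i in range(1,n) if st[i,4]>40])
a=.0757
def pt(x,y,z,th,hx=.67):
    X=x*np.cos(th)+z*np.sin(th);Z=.082-x*np.sin(th)+z*np.cos(th)
    return [hx+X*np.cos(a)-y*np.sin(a),.216+X*np.sin(a)+y*np.cos(a),Z]
for th in(0,.03,.06):
    print(th,[proj(c,pt(-.268,k,.02,th)).round(1).tolist() for c in(ct,cs) for k in(.055,-.055)],'lid near front edge bottom/top',[proj(cs,pt(-.235,-.125,k,th)).round(1).tolist() for k in(-.009,.031)])
for v in range(140,170,2): print(v,s.max(2)[v,194:224:2])
tm=t.max(2);print(tm[250:282:2,150:205:6])
```

```text
t 22.325 tcp [ 0.4409 -0.3385  0.2678] R [-0.072  0.997  0.003] [-0.004  0.003 -1.   ] F [0.2 0.2 0. ] w 0.002 grip 0.0
shift cm [34.07 -1.65 -3.11] yaw deg 94.14 q [-0.7   0.01  1.78 -0.    1.35 -0.77]
(array([339.48768083, 191.78529988]), np.float64(25.921875)) (array([339.47301297, 191.77487317]), np.float64(27.71875))
(array([310.84832666, 190.0507008 ]), np.float64(27.3125)) (array([310.86346308, 190.05126404]), np.float64(29.203125))
(array([341.98861984, 221.38994328]), np.float64(26.859375)) (array([341.98590885, 221.36933657]), np.float64(28.96875))
top diff [[144, 161, 68, 25, 844], [138, 166, 106, 103, 3882], [168, 178, 45, 16, 342], [119, 188, 13, 12, 103], [244, 207, 20, 41, 610], [304, 214, 15, 12, 99], [414, 216, 98, 122, 5906], [403, 307, 49, 31, 405], [452, 311, 22, 24, 210], [334, 347, 122, 37, 2847], [256, 348, 20, 21, 242], [213, 359, 42, 21, 428]]
0 [[173.5, 265.6], [213.5, 263.2], [192.9, 138.1], [192.0, 161.2]] lid near front edge bottom/top [[203.5, 183.6], [202.3, 174.0]]
0.03 [[172.9, 265.5], [213.2, 263.1], [192.9, 136.1], [192.0, 159.2]] lid near front edg
[... 1158 characters left out ...]
80 181 179]
[[195 194 196 196 196 197 196 191 180 172]
 [196 197 197 198 191 179 163 116 101  88]
 [198 187 174 149 102  93  85 151 154  88]
 [139 155 180  26  32  87  86 152 157  85]
 [143 159 197  25  31  84  86 150 155  84]
 [139 197 185  38  33  82  87 152 128  54]
 [137 143 190  42  37  63  50  54  33  32]
 [140 144 195  38  36  31  31  42  43  40]
 [142 111 112   8  42  40  38  34  27  53]
 [142  65  46   8  34  30  50  85 137 150]
 [142  62  51  12  55  79 137 144 153 148]
 [141  77  48  35 141 143 150 156 152 145]
 [140 120 117 142 140 145 149 153 150 145]
 [141 145 139 143 143 148 147 156 150 149]
 [142 148 141 143 144 149 148 154 155 151]
 [142 147 141 145 146 148 147 153 155 153]]
```

Run:
```python
from h import *
s=cv2.imread('pics/s17.png').max(2);s0=cv2.imread('pics/side0.png').max(2)
for u in(206,212,220,240): print(u,s[166:202,u])
cs=calibration('side');a=.0757
for th in(0,.03,.06):
    for x in(-.22,-.19):
        for z in(.031,-.009):
            X=x*np.cos(th)+z*np.sin(th);Z=.082-x*np.sin(th)+z*np.cos(th);y=-.125
            print(th,x,z,proj(cs,[.67+X*np.cos(a)-y*np.sin(a),.216+X*np.sin(a)+y*np.cos(a),Z]).round(1))
y=-.125
print('base top edge',proj(cs,[.67-.19*np.cos(a)-y*np.sin(a),.216-.19*np.sin(a)+y*np.cos(a),.042]).round(1))
```

```text
206 [183 183 181 182 180 182 183 183 152 110  84  85  83  80  83  86  10  11
  25  29  25  22  25  41  43  41  49  52  53  72  69  65  66  63  65  64]
212 [183 181 180 181 181 180 183 180 134 102  84  84  85  86  84  91   6  13
  14  17  14  19  15  15  23  27  18  15  18  18  10  11  59  70  66  62]
220 [180 178 181 178 180 181 184 147 114  82  86  85  87  87  87  33  13  15
  18  16  13  19  16  15  25  21  17  17  18  15  13  47  75  74  72  70]
240 [180 181 182 182 185 171 126  93  85  86  88  89  94  88   6  17  19  17
  16  20  16  11  25  21  13  19  12  16  16  25  72  71  69  65  68  68]
0 -0.22 0.031 [207.5 173.8]
0 -0.22 -0.009 [208.5 183.4]
0 -0.19 0.031 [217.8 173.3]
0 -0.19 -0.009 [218.6 182.9]
0.03 -0.22 0.031 [207.7 172.1]
0.03 -0.22 -0.009 [208.3 181.8]
0.03 -0.19 0.031 [218.  171.9]
0.03 -0.19 -0.009 [218.4 181.5]
0.06 -0.22 0.031 [207.9 170.5]
0.06 -0.22 -0.009 [208.1 180.3]
0.06 -0.19 0.031 [218.3 170.4]
0.06 -0.19 -0.009 [218.3 180.2]
base top edge [219.2 190. ]
```

The lid's top edge sits at v≈174 in the side view (173.8 predicted for level), and the other three spacers haven't moved. Handing in.

```bash
python3 -c "
from workcell import *
print(finish_job())"
```

```text
the job is handed in; nothing more can be done
None
```

The 28 mm spacer stands upright on the rest pad and the lid is caught level on it; the highest push I read was about 26 N, the other three spacers had not moved, and the job was handed in after about 22 s with the arm clear (the hand-in returned no verdict).

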